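# Scrub out the sprung glass dispenser and restock it

### The job

Scrub out the empty glass dispenser with the tube brush: three full strokes in its tube, each one down until the sprung platform bumps firmly on the rubber stop beneath it (feel for it, do not ram it) and then back up to the mouth. Stand the brush upright in its pot again, then restock the dispenser with the two tea glasses from the drip tray, mouth down as they are, one on top of the other, setting each down on the platform so that it sinks under them. Do not drop or tip the glasses, and leave the jigger, the flask and the tamper where they are.

Things in the scene. Friction and masses are not known exactly. Their poses are not given: they have to be found in the camera images.
- dispenser: Free-standing steel glass dispenser, fixed to the counter, open at the top: an upright round tube (bore 70 mm, outer diameter 80 mm at the rolled rim, rim 140 mm above the counter) on a flat steel plinth 112 x 126 mm, 22 mm high, with two dark spring covers (20 x 14 mm, up to 126 mm high) on the tube's +y and -y sides and an 18 mm wide sight slot, open to the top, in its -x side. Origin on the tube's axis at counter height, z up.
- dispenser_mouth (a point): Centre of the dispenser's open mouth, level with its rim (140 mm above the counter), on the tube's axis.
- platform: Dark steel disc 66 mm across and 6 mm thick that carries the glasses inside the dispenser's tube; it rides up and down in the tube on springs. Origin at the centre of its underside. Unloaded, its upper face is 134 mm above the counter (6 mm below the rim).
- platform_top (a point): Centre of the platform's upper face.
- lift (a joint): How far the platform has sunk from its top position, in m: 0 unloaded, growing downwards. Springs push it up with 0.2 N net at 0 and 24 N/m more as it sinks (about 2.7 N net at 100 mm), lightly damped (4 N s/m). A rubber bump stop stands beneath it on a threaded stud; it has been set anywhere between 86 and 104 mm of sinking and its setting is not measured: it is found by feel. The rubber gives about 0.4 mm per newton; 8 to 15 N is a firm press, more than 25 N rams it.
- brush_handle (a point): Grasp point on the tube brush's round black handle (22 mm diameter, straight from 130 to 170 mm above the brush's foot, slight knob on top, 187 mm over all); the point lies on the brush's axis 150 mm above its foot, 37 mm below its top. The brush (150 g) stands upright, foot down, in its pot; z along the axis, foot to handle.
- brush_foot (a point): Centre of the flat underside of the brush: a white foot disc 42 mm across, 7 mm thick, which bears on the platform. Above it, from 11 to 69 mm, springy white radial bristles all round, tapering from 50 mm across at the bottom to 74 mm from 38 mm up: in the 70 mm bore they bend and drag with about 1 to 3 N (somewhat more while they enter), and take up 2 to 3 mm of misalignment. z along the brush's axis, foot to handle.
- brush: The whole tube brush (foot, bristles, handle), 187 mm long, 150 g; origin at the centre of the underside of its foot, z along its axis towards the handle.
- brush_pot: Open round steel pot, fixed to the counter, in which the brush stands: 62 mm high, 89 mm outer and 84 mm inner diameter at the rim, 80 mm inside at the bottom, inner floor 4 mm above the counter. Origin on its axis at counter height.
- glass_1: Small clear straight tea glass standing mouth down: 62 mm across up to 50 mm high, then 54 mm across up to its closed flat top (63 mm); about 120 g. Origin at the centre of its lower (mouth) end. Held a little above half height, the fingers stay clear of the dispenser's rim. Its weight alone sinks the platform about 40 mm.
- glass_1_center (a point): Centre of that glass, on its axis half-way up (31.5 mm above its lower end); z up.
- glass_2: A second tea glass of the same kind, mouth down. Either may be loaded first; the next one stands on the flat top of the first.
- glass_2_center (a point): Centre of the second glass, on its axis half-way up (31.5 mm above its lower end); z up.
- drip_tray: Low black drip tray with a slotted metal grille, 94 x 218 x 18 mm, long side along its y, on which the two glasses drain, 110 mm apart. Fixed. Origin at the centre of its underside.
- jigger: Bystander: double steel jigger (two cones joined at a waist), 44 mm across, 74 mm high. Leave it.
- flask: Bystander: small black flask with a stepped cap, 57 mm across, 74 mm high. Leave it.
- tamper: Bystander: coffee tamper standing on its round steel foot, 58 mm across, 82 mm high. Leave it.

How it is judged:
By the outcome, as a careful person would: the job done as asked, in the order asked, and still so for the second after the job is handed in, with the robot touching nothing.
It also fails if it takes over 72 s, if anything falls off the work surface, if the arm or the gripper's body presses on something with over 40 N, if the wrist force passes 120 N, or if a joint passes its speed limit or range.

### The arm

A 6-joint arm with a two-finger parallel gripper is mounted at the origin on a cart in front of the work surface, level with it; the furniture and walls round the work are solid. World frame = base frame: x ahead of the robot, y to its left, z up, the work surface at z = 0. Lengths are in m, angles in rad, forces in N, time in s.
With the tool pointing down it reaches from about 0.35 to 0.8 m from the base axis. Payload 7.3 kg.
Tool frame: the origin (TCP) lies between the finger pads; the fingertips stand 25 mm ahead of it and the grasp point (between the pads) lies 6 mm ahead of it (r.tip_extent is the distance from the TCP to the fingertips, in m); z points along the fingers, y is the direction in which the jaws open and shut (so a half turn about z gives the same grasp; the last joint's range is limited). The gripper opens to 85 mm and grips with 20 to 120 N. Pads are 22 mm wide; open, the fingers measure 114 mm over their backs; the gripper's body (76 mm by 85 mm) begins 54 mm behind the grasp point. The pads swing forward as they close: fully open they stand 13 mm farther back than shut.
Start: joints at [-1.395, 0.342, 1.524, -0, 1.275, -0.146], TCP at [0.166, -0.498, 0.256] pointing down, gripper open.
Joint ranges: [-2.53, 2.53], [-0.77, 2.02], [0.04, 2.7], [-1, 4.14], [0.28, 2.66], [-3.11, 3.11]. Speed limits (rad/s): [2.57, 2.57, 3.14, 3.14, 3.14, 3.14].

### API

Orientations are given as a unit quaternion [x, y, z, w].
In Python, from workcell import r, command_gripper, optics gives the robot as it stands. The module is installed in compiled form; this text tells all that it offers. Calls block until the motion is done:
- r.reach(position, orientation): joint-space move of the TCP to a pose.
- r.move_straight(position, orientation=None, speed=0.15, max_force=None): straight line of the TCP; orientation=None keeps the orientation; speed is the mean speed in m/s. With max_force (N) it stops when the force on the tool has changed by that much, and returns True; else False.
- r.movej(angles): joint-space move.
- command_gripper(opening, force=None): finger opening in m; force is the grip in N (None keeps the last); returns when the fingers have stopped.
- r.hold(seconds).
- r.solve_ik(position, orientation): joint angles nearest the present ones, or None.
- r.read_state(): the state.
- optics.get_image(name): name is "side" or "top"; returns (picture, depth): 384x512x3 uint8, red, green, blue; 384x512 float32, m along the optical axis (not along the pixel's ray), 0 where there is no reading.
- optics.camera_model(name): a dict with "K" (3x3 intrinsics, pixels), "R" (3x3) and "t" (3): a world point X has camera coordinates R X + t. Camera axes: x right, y down, z forward; pixel columns grow to the right and rows downward; lengths in m; the calibration is good to about 2 mm. A picture is of the moment at which its call begins. camera_model takes no time and is no camera call.
A pose or a line that the arm cannot do raises r.PlanningError and nothing moves.
- r.finish_job(): hands the job in, once; it reports no verdict.
The state is a dict: "time_s": time; "joint_positions": joint angles; "dq": joint speeds; "tau": joint torques, N m; "eef_pos": TCP position; "eef_rot": TCP orientation; "contact_force": force on the tool from outside, world axes, zero at the start; "torque": the same for the moment, N m; "grip_width": finger opening in m.
Only numpy, scipy, OpenCV 4.12 (cv2) and the standard library are available. Lean on these libraries where they do the work, as an engineer would, in place of code of your own. Each camera call takes 0.05 s, during which the arm holds its last target.

## Working session

There is one attempt and no reset: what is moved stays moved. The work goes in short steps, each a Python script; the robot and the scene stay as the last script left them, time stands still between calls to the robot, and variables do not carry over. Pictures are saved under pics/ and viewed, and the job is handed in when it is done.

```bash
mkdir -p pics
python3 - <<'E'
from workcell import r, command_gripper, optics
import cv2,numpy as np
for n in("side","top"):
    p,d=optics.get_image(n); cv2.imwrite(f"pics/{n}0.png",p[...,::-1]); np.savez(f"pics/{n}0.npz",p=p,d=d)
    m=optics.camera_model(n); print(n,m["K"],m["R"],m["t"],(d==0).sum())
s=r.read_state(); print(s["time_s"],s["eef_pos"],s["eef_rot"],s["contact_force"],s["grip_width"],r.tip_extent)
E
```

```text
side [[443.77356449   0.         250.90943106]
 [  0.         443.77356449 191.0441679 ]
 [  0.           0.           1.        ]] [[-0.88863148  0.45836876  0.01523741]
 [ 0.35249086  0.70386863 -0.6167002 ]
 [-0.29340124 -0.54264816 -0.78705062]] [ 0.4925848  -0.08337934  1.51661368] 796
top [[432.07300637   0.         253.3859995 ]
 [  0.         432.07300637 189.40082372]
 [  0.           0.           1.        ]] [[ 0.02826154 -0.99959964 -0.00135757]
 [-0.99421073 -0.02796828 -0.10374394]
 [ 0.10366444  0.00428168 -0.99460311]] [-0.05547284  0.5520538   1.27339555] 806
0.1 [ 0.16600849 -0.4977219   0.25569249] [ 9.87085054e-01  1.60195566e-01 -1.27112978e-06 -6.90584781e-04] [-0.18537587 -0.45737219 -0.51405613] 0.08547324388160032 0.025
```

View pics/top0.png

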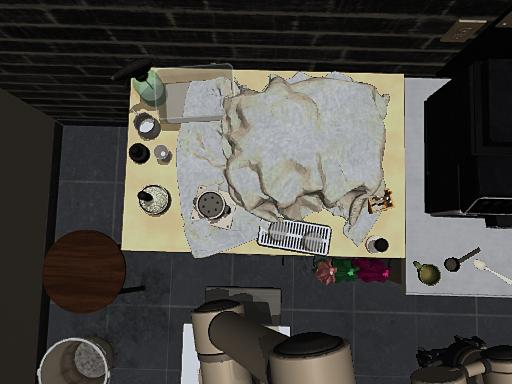

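View pics/side0.png

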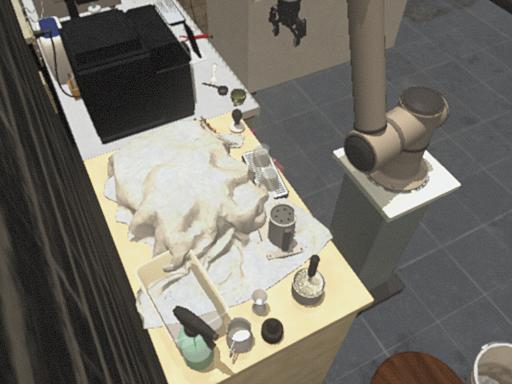

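The top view shows the dispenser at about (211,205), the brush and pot at (153,200), and the tray with its glasses at (295,237). The flask, jigger and tamper are at (138,153), (162,153) and (377,245). I'll zoom in next.

```bash
cat > cam.py <<'E'
import numpy as np
from workcell import optics
def ray(n,u,v):
    m=optics.camera_model(n);K,R,t=m["K"],np.array(m["R"]),np.array(m["t"])
    c=-R.T@t; d=R.T@(np.linalg.inv(K)@np.array([u,v,1.])); return c,d
def onz(n,u,v,z):
    c,d=ray(n,u,v); return c+d*(z-c[2])/d[2]
def proj(n,X):
    m=optics.camera_model(n); p=m["K"]@(m["R"]@np.array(X)+m["t"]); return p[:2]/p[2]
def cloud(n,d):
    m=optics.camera_model(n);v,u=np.mgrid[:384,:512];K=m["K"]
    P=np.stack([(u-K[0,2])*d/K[0,0],(v-K[1,2])*d/K[1,1],d],-1)
    X=(P-m["t"])@m["R"]; X[d==0]=np.nan; return X
E
python3 - <<'E'
import cv2,numpy as np
from cam import *
def crop(n,u0,u1,v0,v1,k):
    p=np.load(f"pics/{n}0.npz")["p"][v0:v1,u0:u1,::-1]
    return cv2.resize(p,None,fx=k,fy=k,interpolation=cv2.INTER_CUBIC)
cv2.imwrite("pics/top_z.png",crop("top",125,345,135,260,3.6))
cv2.imwrite("pics/side_z.png",crop("side",230,350,130,350,2.7))
for n in("top","side"):
    X=cloud(n,np.load(f"pics/{n}0.npz")["d"])
    for q in([(211,205),(153,200),(195,237),(280,232),(318,238),(230,235),(190,215),(150,235)] if n=="top" else [(282,215),(308,285),(262,155),(268,175)]):
        print(n,q,X[q[1],q[0]].round(3))
E
```

```text
top (211, 205) [0.496 0.075 0.134]
top (153, 200) [0.51  0.25  0.073]
top (195, 237) [0.406 0.132 0.013]
top (280, 232) [ 0.428 -0.12   0.077]
top (318, 238) [ 0.414 -0.229  0.081]
top (230, 235) [0.415 0.027 0.004]
top (190, 215) [0.472 0.15  0.016]
top (150, 235) [0.408 0.27  0.003]
side (282, 215) [0.5   0.078 0.133]
side (308, 285) [0.525 0.266 0.069]
side (262, 155) [ 0.416 -0.192  0.074]
side (268, 175) [ 0.443 -0.103  0.081]
```

View pics/top_z.png

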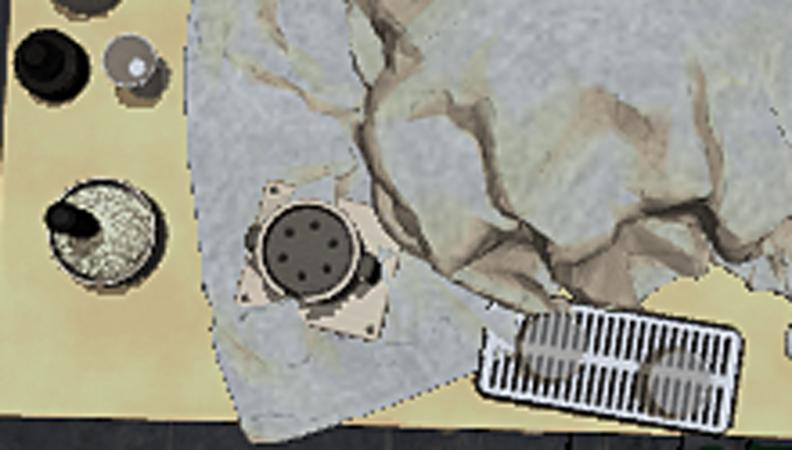

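View pics/side_z.png

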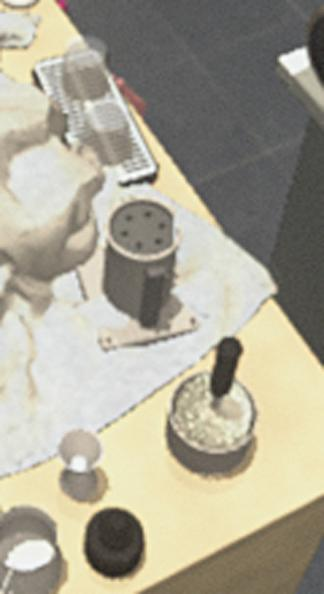

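Run:
```python
import cv2,numpy as np
from cam import *
D={n:np.load(f"pics/{n}0.npz") for n in("top","side")}
C={n:cloud(n,D[n]["d"]) for n in D}
for n in D: print(n,"cam",ray(n,0,0)[0].round(3))
def sel(n,c,rad,z0,z1):
    X=C[n]; m=(np.hypot(X[...,0]-c[0],X[...,1]-c[1])<rad)&(X[...,2]>z0)&(X[...,2]<z1); return m
for n in D:
    for nm,c,rad,z0,z1 in[("handle",(.51,.255),.06,.10,.2),("handletop",(.51,.255),.06,.175,.2),("plat",(.497,.076),.045,.129,.1365),("rim",(.497,.076),.06,.1365,.15),("pot",(.51,.255),.07,.05,.075),
      ("g1",(.42,-.11),.05,.06,.1),("g2",(.415,-.21),.05,.06,.1)]:
        m=sel(n,c,rad,z0,z1); X=C[n][m]
        if len(X): 
            (cx,cy),rr=cv2.minEnclosingCircle(X[:,:2].astype(np.float32)); print(n,nm,len(X),X.mean(0).round(4),"enc",round(cx,4),round(cy,4),round(rr,4),"zmax",X[:,2].max().round(3),"std",X.std(0).round(4))
X=C["top"]
# height map
for x in np.arange(.36,.80,.04):
    row=[]
    for y in np.arange(.32,-.46,-.04):
        m=(abs(X[...,0]-x)<.02)&(abs(X[...,1]-y)<.02); row.append("%3d"%(1000*np.nanpercentile(X[m][:,2],98)) if m.any() else " --")
    print("%.2f"%x," ".join(row))
```

```text
top cam [ 0.418 -0.045  1.324]
side cam [0.912 0.656 1.135]
top handle 114 [0.5128 0.2504 0.1707] enc 0.514 0.2537 0.0118 zmax 0.196 std [0.0062 0.0058 0.025 ]
top handletop 70 [0.5136 0.2526 0.1885] enc 0.514 0.2537 0.0118 zmax 0.196 std [0.0061 0.006  0.0036]
top plat 392 [0.4977 0.0769 0.1338] enc 0.4943 0.0742 0.0413 zmax 0.136 std [0.0169 0.0176 0.0017]
top rim 206 [0.4998 0.0777 0.1392] enc 0.4979 0.0775 0.0399 zmax 0.144 std [0.0227 0.024  0.002 ]
top pot 483 [0.5127 0.2493 0.066 ] enc 0.5141 0.2542 0.0449 zmax 0.075 std [0.0232 0.0211 0.0064]
top g1 289 [ 0.4306 -0.1141  0.0795] enc 0.4361 -0.1086 0.0352 zmax 0.089 std [0.014  0.0137 0.0047]
top g2 294 [ 0.4049 -0.215   0.0796] enc 0.4051 -0.2162 0.0273 zmax 0.087 std [0.0136 0.0137 0.0044]
side handle 198 [0.5203 0.261  0.1613] enc 0.5166 0.258 0.0121 zmax 0.194 std [0.0057 0.0055 0.0267]
side handletop 84 [0.5181 0.2592 0.1875] enc 0.5166 0.258 0.0121 zmax 0.194 std [0.0062 0.0059 0.0039]
side plat 406 [0.5011 0.0786 0.1331] enc 0.5019 0.0777 0.0408 zmax 0.136 std [0.018  0.0185 0.0018]
side rim 131 [0.5024 0.0813 0.1393] e
[... 684 characters left out ...]
  18  68  64  53   7
0.52   6 191 192  63  13 143 142 141 140 150 169 161 151 147 149 132  93 114  92  91
0.56   6  72  72  13  16  26  31 139 150 178 194 177 168 187 178 151 157 151 136  92
0.60   5   5   4  12  17  14  17 151 170 194 203 199 199 200 173 162 157 154 147   6
0.64  77  56  73  68  23  27  22 147 183 196 203 205 202 202 187 165 153 157 150   5
0.68  75  46  75  16  36  35  17 152 189 207 210 207 203 197 188 176 167 158 142   6
0.72  79  78  37  14  33  29  28 142 202 211 211 209 213 201 180 179 175 161 138   7
0.76  80  79 105 104 103 105 104 146 197 202 202 209 213 199 167 177 173 159 139  44
0.80 242 146 133  11  18  18  34 144 170 182 183 194 195 181 165 160 160 149 115  68
```

Run:
```python
import cv2,numpy as np
from cam import *
C={n:cloud(n,np.load(f"pics/{n}0.npz")["d"]) for n in("top","side")}
A=C["top"].reshape(-1,3); A=A[~np.isnan(A[:,0])]
B=C["side"].reshape(-1,3); B=B[~np.isnan(B[:,0])]
for nm,xs,ys in(("tray",np.arange(.36,.56,.015),np.arange(0.03,-.29,-.015)),("disp",np.arange(.40,.62,.02),np.arange(.18,-.06,-.015))):
    print(nm,"      "," ".join("%4d"%(1000*y) for y in ys))
    for x in xs:
        print("%.3f"%x,end="   ")
        for y in ys:
            o=0
            for P in(A,B):
                m=(abs(P[:,0]-x)<.008)&(abs(P[:,1]-y)<.008)
                if m.any(): o=max(o,np.percentile(P[m,2],97))
            print("%4d"%(1000*o),end=" ")
        print()
```

```text
tray          30   15    0  -15  -30  -45  -60  -75  -90 -105 -120 -134 -150 -165 -180 -194 -210 -225 -240 -255 -270 -285
0.360      4    5    4    6    6    3    5    3    4    3    2    4    3    5    3   16   18   20   21   20    6    2 
0.375     11   10    5    6    2    4    5    5   14   16   18   20   23   23   23   37   81   81   20   21   20    4 
0.390     14   13   12   11    5    6   20   21   22   22   20   22   22   20   40   83   84   85   82   20   20    5 
0.405     13   11   12   10    9   14   21   21   61   83   84   77   21   22   75   85   85   85   85   21   21    4 
0.420     11    9   10   13   10   17   21   20   83   85   84   84   24   22   55   82   84   84   82   21   22    2 
0.435     25   14   12   12   10   11   21   35   83   86   86   83   20   21   21   71   81   81   21   23   22   14 
0.450     26   20   20   14   10   17   23   24   81   85   84   83   24   22   23   22   20   23   23   20   20    4 
0.465     26   23   21   13   14   33   77   73   65   78   78   68   67   50   36   20   19   24   23   10    3    3 
0.480    126   25   21   2
[... 1057 characters left out ...]
11   19   25   25   29  139  139  141  142   26   26   23   21   14   14   19 
0.480     14   17   24   26  140  141  138  137  139  142  126   25   21   27  103   94 
0.500     12   14   21  122  143  138  138  138  137  142  126   30  105  123  128  128 
0.520     12   12   14  121  139  142  139  138  139  140   58  102  130  138  141  145 
0.540     12   11   13   24   27  135  143  140  142   28   78  132  140  147  151  152 
0.560     13   14   18   23   26   26   29   28   25   60  135  141  142  150  150  155 
0.580     16   17   17   15   14   20   22   22   18  125  144  148  149  151  151  171 
0.600     14   15   14   10   13   13   14   18   23  132  148  154  157  159  171  187
```

```bash
cat >> cam.py <<'E'
from scipy.spatial.transform import Rotation as Ro
def quat(psi):
    y=np.array([np.cos(psi),np.sin(psi),0]);z=np.array([0,0,-1.]);x=np.cross(y,z)
    return Ro.from_matrix(np.stack([x,y,z],1)).as_quat()
G=.006
BR=np.array([.5153,.2555]); DI=np.array([.4995,.0788])
E
python3 - <<'E'
from cam import *
import cv2
from workcell import r
for n in("top","side"):
    X=cloud(n,np.load(f"pics/{n}0.npz")["d"])
    for c in((.435,-.11),(.407,-.214)):
        c=np.array(c)
        for i in range(3):
            m=(np.hypot(X[...,0]-c[0],X[...,1]-c[1])<.036)&(X[...,2]>.07)&(X[...,2]<.1)
            (a,b),rr=cv2.minEnclosingCircle(X[m][:,:2].astype(np.float32)); c=np.array([a,b]) if i<2 else c
        print(n,c,rr,X[m].mean(0))
print(Ro.from_quat(r.read_state()["eef_rot"]).as_matrix().round(2))
for nm,p in(("br",[*BR,.16]),("di",[*DI,.35]),("g1",[.435,-.11,.064]),("g2",[.407,-.214,.064])):
    for deg in(-135,-90,-45,0,45,90,135,180):
        q=r.solve_ik(p,quat(np.radians(deg))); print(nm,deg,None if q is None else np.round(q,2))
E
```

```text
top [ 0.43055776 -0.11538684] 0.02675846964120865 [ 0.43055671 -0.11524746  0.08042633]
top [ 0.40460241 -0.21643542] 0.027069566771388054 [ 0.40471869 -0.21619628  0.08049422]
side [ 0.43539387 -0.11159348] 0.027451394125819206 [ 0.4358426  -0.10963379  0.07858089]
side [ 0.40694356 -0.21214265] 0.028551626950502396 [ 0.41068751 -0.21067376  0.07833245]
[[ 0.95  0.32 -0.  ]
 [ 0.32 -0.95  0.  ]
 [ 0.   -0.   -1.  ]]
br -135 [ 0.33  0.52  1.52 -0.    1.1   2.68]
br -90 [ 0.33  0.52  1.52 -0.    1.1   1.9 ]
br -45 [ 0.33  0.52  1.52 -0.    1.1   1.11]
br 0 [ 0.33  0.52  1.52 -0.    1.1   0.33]
br 45 [ 0.33  0.52  1.52 -0.    1.1  -0.46]
br 90 [ 0.33  0.52  1.52 -0.    1.1  -1.24]
br 135 [ 0.33  0.52  1.52 -0.    1.1  -2.03]
br 180 [ 0.33  0.52  1.52 -0.    1.1  -2.81]
di -135 [ 0.    0.25  1.4  -0.    1.5   2.36]
di -90 [ 0.    0.25  1.4  -0.    1.5   1.58]
di -45 [ 0.    0.25  1.4  -0.    1.5   0.79]
di 0 [ 0.    0.25  1.4  -0.    1.5   0.  ]
di 45 [ 0.    0.25  1.4  -0.    1.5  -0.78]
di 90 [ 0.    0.25  1.4  -0.    1.5  -1.57]
di 135 [ 0.    0.25  1.4  -0.    1.5  -2.35]
di 180 None
g1 -135 [-0.42  0.48  1.96 -0.    0.7   1.94]
g1 -90 [-0.42  0.48  1.96 -0.    0.7   1.15]
g1 -45 [-0.42  0.48  1.96 -0.    0.7   0.37]
g1 0 [-0.42  0.48  1.96 -0.    0.7  -0.42]
g1 45 [-0.42  0.48  1.96 -0.    0.7  -1.2 ]
g1 90 [-0.42  0.48  1.96 -0.    0.7  -1.99]
g1 135 [-0.42  0.48  1.96 -0.    0.7  -2.77]
g1 180 [-0.42  0.48  1.96 -0.    0.7   2.72]
g2 -135 [-0.65  0.49  1.93 -0.    0.72  1.71]
g2 -90 [-0.65  0.49  1.93 -0.    0.72  0.92]
g2 -45 [-0.65  0.49  1.93 -0.    0.72  0.13]
g2 0 [-0.65  0.49  1.93 -0.    0.72 -0.65]
g2 45 [-0.65  0.49  1.93 -0.    0.72 -1.44]
g2 90 [-0.65  0.49  1.93 -0.    0.72 -2.22]
g2 135 [-0.65  0.49  1.93 -0.    0.72 -3.01]
g2 180 [-0.65  0.49  1.93 -0.    0.72  2.49]
```

Run:
```python
from cam import *
import cv2
from workcell import r,command_gripper
q=quat(0)
r.reach([*BR,.26],q); print(r.read_state()["time_s"])
command_gripper(.05,60)
s=r.read_state(); print(s["time_s"],s["eef_pos"])
for n in("side","top"):
    p,d=optics.get_image(n); cv2.imwrite(f"pics/{n}1.png",p[...,::-1])
    print(n,proj(n,[*BR,.26-.025]),proj(n,[*BR,.191]))
c=cv2.resize(cv2.imread("pics/side1.png")[180:330,230:400],None,fx=3,fy=3); cv2.imwrite("pics/side1z.png",c)
```

```text
3.0167
3.4583 [0.51534446 0.25540649 0.25999721]
side [317.08951868 247.77053949] [314.68406005 257.13210459]
top [136.25287361 192.64333258] [140.78022846 194.25185321]
```

View pics/side1z.png

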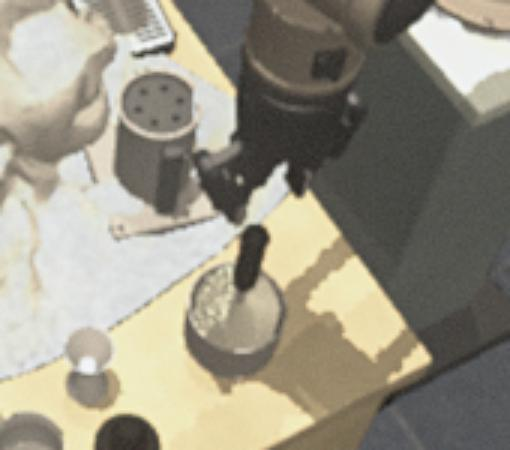

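View pics/top1.png

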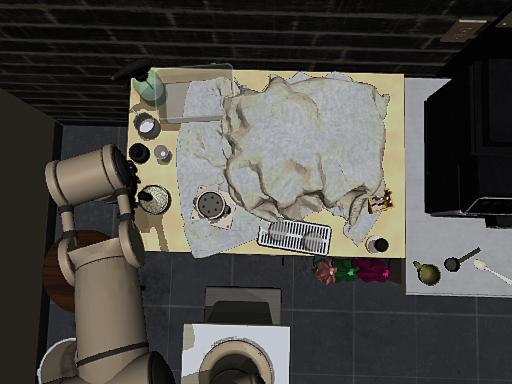

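The side view shows the jaws straddling the handle, with the tips' midpoint at about (319,248) against a predicted (317,248). The handle top is at (316,257) against (315,257). They agree within 1–2 px, so I'll grasp.

Run:
```python
from cam import *
import cv2
from workcell import r,command_gripper
print(r.move_straight([*BR,.160],speed=.12,max_force=8))
command_gripper(.015,70)
s=r.read_state(); print(s["time_s"],s["eef_pos"],s["grip_width"],s["contact_force"])
r.move_straight([*BR,.325],speed=.12)
s=r.read_state(); print(s["time_s"],s["eef_pos"],s["grip_width"],s["contact_force"])
r.move_straight([*DI,.325],speed=.15)
s=r.read_state(); print(s["time_s"],s["eef_pos"],s["grip_width"],s["contact_force"])
for n in("side","top"):
    p,d=optics.get_image(n); cv2.imwrite(f"pics/{n}2.png",p[...,::-1]); np.savez(f"pics/{n}2.npz",p=p,d=d)
    print(n,"foot,disp",proj(n,[*DI,.325-.156]),proj(n,[*DI,.14]))
c=cv2.resize(cv2.imread("pics/side2.png")[120:270,220:390],None,fx=4,fy=4); cv2.imwrite("pics/side2z.png",c)
c=cv2.resize(cv2.imread("pics/top2.png")[140:260,140:300],None,fx=4,fy=4); cv2.imwrite("pics/top2z.png",c)
```

```text
False
4.9167 [0.5154617  0.25565935 0.16089651] 0.020643390503409603 [-0.74307644 -0.53601656  5.53889054]
6.4417 [0.51507471 0.25540719 0.32418543] 0.020484694795874638 [-0.63001685  0.33805176 -1.23243123]
7.775 [0.49951386 0.07938731 0.32499   ] 0.020386640456705966 [-0.26768693  1.09257224 -2.07885785]
side foot,disp [283.38849632 207.36856255] [282.61830078 213.58326306]
top foot,disp [208.45718559 202.73114882] [209.56394509 203.50283784]
```

View pics/side2z.png

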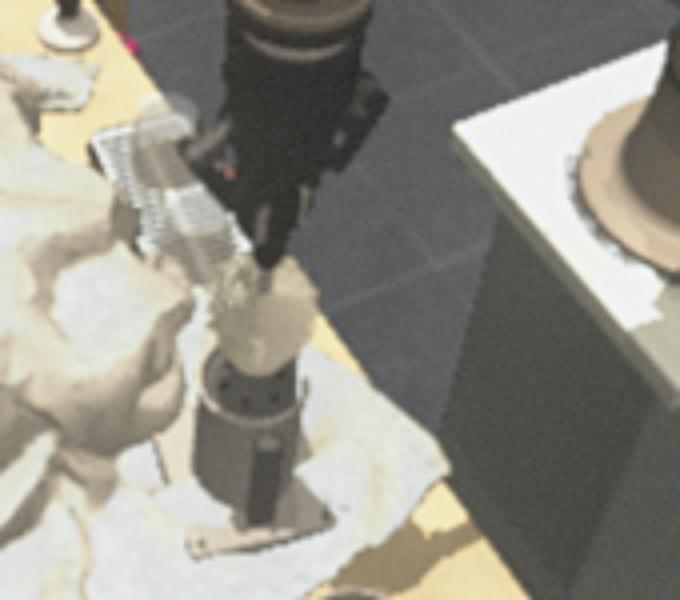

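View pics/top2z.png

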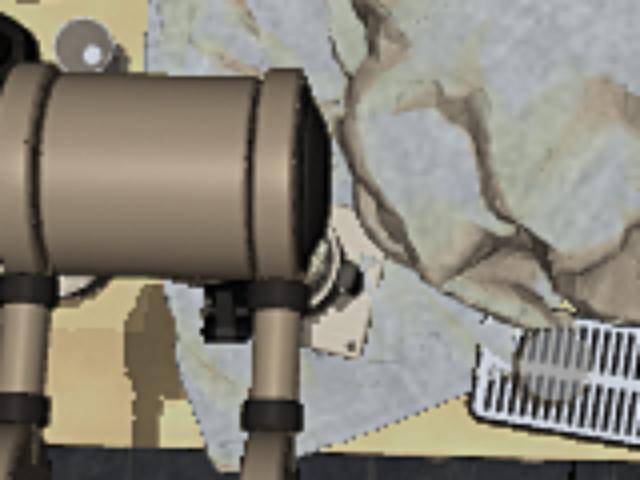

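The side view shows the brush hanging just above the mouth. Brush bottom is at about zoom (262,365) and the mouth at (254,388). The top view is blocked by the arm, so I'll compare the two numerically within the side camera's own frame.

Run:
```python
from cam import *
import cv2
from scipy.optimize import least_squares
S=np.load("pics/side2.npz"); p=S["p"].astype(int)
X=cloud("side",S["d"])
cam=ray("side",0,0)[0]
# image silhouette of bristles by depth (points near axis), row extents
m=(np.hypot(X[...,0]-.503,X[...,1]-.083)<.05)&(X[...,2]>.172)&(X[...,2]<.245)
for v in range(int(np.where(m.any(1))[0].min()),int(np.where(m.any(1))[0].max())+1,2):
    u=np.where(m[v])[0]
    if len(u): print(v,u.min(),u.max(),(u.min()+u.max())/2)
# predicted axis pixels
for z in(.17,.18,.2,.22,.24): print(z,proj("side",[.4995,.0793,z]).round(1))
# surface fit: cone-cyl points z .21-.235 r=.037 ; dispenser r .04 outer
def fit(P,R):
    f=lambda c:np.hypot(P[:,0]-c[0],P[:,1]-c[1])-R
    return least_squares(f,[.5,.08],loss="soft_l1",f_scale=.002)
P=X[m]; P=P[(P[:,2]>.212)&(P[:,2]<.232)]; a=fit(P,.037); print("brush",a.x,len(P),np.abs(a.fun).mean())
X0=cloud("side",np.load("pics/side0.npz")["d"])
for lab,XX in(("0",X0),("2",X)):
    k=(np.hypot(XX[...,0]-.501,XX[...,1]-.08)<.055)&(XX[...,2]>.05)&(XX[...,2]<.115)
    Q=XX[k]; 
    b=fit(Q,.0375); print("tube side wall",b.x,len(Q),np.abs(b.fun).mean())
```

```text
183 280 280 280.0
185 277 292 284.5
187 275 296 285.5
189 273 297 285.0
191 272 297 284.5
193 271 299 285.0
195 272 298 285.0
197 271 298 284.5
199 273 298 285.5
201 271 296 283.5
203 272 297 284.5
205 273 296 284.5
207 275 294 284.5
209 276 293 284.5
211 278 289 283.5
213 282 286 284.0
0.17 [283.5 207.3]
0.18 [283.8 205.1]
0.2 [284.3 200.6]
0.22 [284.9 196. ]
0.24 [285.5 191.2]
brush [0.4970997  0.07694277] 197 0.005363667881651001
tube side wall [0.49963893 0.08333145] 329 0.004222065832350249
tube side wall [0.49986722 0.08300822] 324 0.0041478007657997275
```

Run:
```python
from cam import *
import cv2
for n,c in(("side",(.501,.08)),("top",(.498,.0775))):
    S=np.load(f"pics/{n}0.npz"); X=cloud(n,S["d"])
    m=((np.hypot(X[...,0]-c[0],X[...,1]-c[1])<.05)&(X[...,2]>.128)&(X[...,2]<.15)).astype(np.uint8)
    cs,_=cv2.findContours(m,cv2.RETR_EXTERNAL,cv2.CHAIN_APPROX_NONE); k=max(cs,key=cv2.contourArea)
    e=cv2.fitEllipse(k); print(n,"depth ellipse",e,onz(n,*e[0],.138)[:2])
    g=S["p"].mean(2)
    P=proj(n,[*c,.134]); u,v=P.round().astype(int)
    dk=((g<105)).astype(np.uint8); 
    # dark platform component
    sub=np.zeros_like(dk); cv2.circle(sub,(u,v),17,1,-1); 
    print(g[v,u-20:u+21].astype(int)); print(g[v-20:v+21,u].astype(int))
```

```text
side depth ellipse ((281.8163146972656, 215.16021728515625), (24.794004440307617, 26.96792984008789), 107.13555908203125) [0.50326656 0.08124005]
[208 204 183 142 180 219 216 220 168 111 120 128 124 113 106 117 128 128
 125 131 128 129 128 126 124 127 124 119 121 128 121 125 189 181 194 218
 217 217 219 219 219]
[134  70  69 173 224 218 220 230 206 119  99 125 123 125 122 128 131 129
 126 128 128 127 128 130 122 105 107 120 128 167 192 153  99 102 104 102
 101 103 101 102  97]
top depth ellipse ((210.16552734375, 203.7952880859375), (27.336883544921875, 28.56281280517578), 99.677734375) [0.4988783 0.0773248]
[164 164 176 177  22  60 199 152  19  92  86  87  88  89  90  90  87  88
  87  88  88  88  91  90  89  90  91  94  93  92  91  85  40 131 199   9
 124 204 197 194 158]
[162 151 172 173 169 172 166 157  16  97  89  92  89  86  87  88  88  88
  87  88  88  90  86  89  85  88  88  90  92  87  83  87  56 111 206  55
 114 196  86  96 182]
```

```bash
sed -i 's/DI=.*/DI=np.array([.5015,.0798])/' cam.py
python3 - <<'E'
from cam import *
from workcell import r
def st(l):
    s=r.read_state(); print(l,round(s["time_s"],2),s["eef_pos"].round(4),np.round(s["contact_force"],2),np.round(s["torque"],3),round(s["grip_width"],4))
r.move_straight([*DI,.300],speed=.1); st("above")
for z in(.27,.25,.23):
    print(r.move_straight([*DI,z],speed=.08,max_force=12)); st(z)
E
```

```text
above 8.28 [0.5014 0.0801 0.2999] [ 0.01  0.62 -1.61] [ 0.021  0.014 -0.017] 0.0206
False
0.27 8.8 [0.5015 0.0798 0.2704] [-0.87  0.37 -0.73] [0.004 0.04  0.031] 0.0204
False
0.25 9.2 [0.5008 0.0797 0.2496] [-2.27 -1.69 -1.62] [-0.353  0.774  0.023] 0.0205
False
0.23 9.6 [0.5012 0.0798 0.2298] [-2.81 -1.43 -1.59] [-0.276  0.739 -0.035] 0.0205
```

Run:
```python
from cam import *
from workcell import r
def st(l):
    s=r.read_state(); print(l,round(s["time_s"],2),s["eef_pos"].round(4),np.round(s["contact_force"],2),np.round(s["torque"],3),round(s["grip_width"],4))
for d in((-.0015,0),(-.0015,-.0010)):
    r.move_straight([DI[0]+d[0],DI[1]+d[1],.23],speed=.02); st(d)
```

```text
(-0.0015, 0) 9.85 [0.5003 0.0798 0.2305] [-1.3  -0.89 -0.93] [-0.364  0.37  -0.055] 0.0208
(-0.0015, -0.001) 10.1 [0.5003 0.079  0.2304] [-1.72  0.38  0.11] [0.115 0.324 0.018] 0.0205
```

```bash
cat >> cam.py <<'E'
CD=np.array([.4990,.0790])
from workcell import r,command_gripper
def st(l):
    s=r.read_state(); print(l,round(s["time_s"],2),s["eef_pos"].round(4),np.round(s["contact_force"],2),np.round(s["torque"],3),round(s["grip_width"],4)); return s
E
python3 - <<'E'
from cam import *
r.move_straight([*CD,.212],speed=.04); st("pre")
h=r.move_straight([*CD,.178],speed=.02,max_force=11); st(h)
r.hold(.2); s=st("held"); print("sink mm",(.134-(s["eef_pos"][2]-.156))*1000)
E
```

```text
pre 10.7 [0.4991 0.0789 0.2116] [ 1.05 -0.43 -1.36] [-0.091 -0.26  -0.009] 0.0201
True 11.54 [0.4992 0.0789 0.1994] [-0.95 -0.08  7.38] [-0.113  0.331 -0.053] 0.0202
held 11.74 [0.4992 0.0789 0.1997] [-1.44 -0.15  7.77] [-0.063  0.277 -0.018] 0.0203
sink mm 90.33916465358557
```

Run:
```python
from cam import *
z=r.read_state()["eef_pos"][2]
for i in range(3):
    z-=.0006
    r.move_straight([*CD,z],speed=.01,max_force=6); s=st(i)
    if s["contact_force"][2]>10.5: break
```

```text
0 11.99 [0.4992 0.079  0.1996] [-2.09 -0.62  8.08] [-0.109  0.39  -0.008] 0.0203
1 12.24 [0.4992 0.079  0.1992] [-2.85 -0.71  9.81] [-0.216  0.473  0.002] 0.0205
2 12.49 [0.4992 0.079  0.1987] [-2.24 -0.47 10.8 ] [-0.156  0.537 -0.013] 0.0208
```

Run:
```python
from cam import *
for k in(2,3):
    r.move_straight([*CD,.297],speed=.1); st("up")
    r.move_straight([*CD,.208],speed=.1,max_force=14); st("pre")
    h=r.move_straight([*CD,.1965],speed=.02,max_force=13.5); s=st(h)
    z=s["eef_pos"][2]; n=0
    while s["contact_force"][2]<10.3 and n<5:
        z-=.0006; n+=1
        r.move_straight([*CD,z],speed=.01,max_force=6); s=st(n)
r.move_straight([*CD,.297],speed=.1); st("up")
```

```text
up 13.63 [0.4986 0.079  0.2962] [-0.51 -0.2  -1.28] [-0.002  0.049  0.01 ] 0.0204
pre 14.68 [0.4989 0.079  0.2081] [ 0.23 -0.22 -0.68] [-0.126 -0.076 -0.033] 0.0203
True 15.21 [0.4991 0.0789 0.1986] [-2.37 -0.29  9.37] [-0.015  0.488  0.027] 0.0204
1 15.46 [0.4992 0.079  0.1988] [-2.15 -1.54  9.36] [-0.157  0.555 -0.004] 0.0206
2 15.71 [0.4992 0.079  0.1984] [-2.32 -0.75 11.16] [-0.125  0.667  0.003] 0.0204
up 16.86 [0.4987 0.079  0.2962] [-0.55 -0.33 -1.46] [-0.031  0.006 -0.009] 0.0207
pre 17.9 [0.4989 0.079  0.2081] [ 0.11 -0.67 -0.77] [-0.116 -0.112  0.002] 0.0203
True 18.43 [0.4991 0.0789 0.1986] [-2.33 -0.45  9.25] [-0.024  0.49   0.004] 0.0201
1 18.68 [0.4992 0.079  0.1987] [-1.93 -0.85  8.76] [-0.115  0.516 -0.013] 0.0206
2 18.93 [0.4992 0.079  0.1984] [-4.13 -1.13 10.44] [-0.127  0.697 -0.022] 0.0207
up 20.08 [0.4987 0.079  0.2962] [-0.45 -0.82 -1.63] [-0.021 -0.002  0.039] 0.0206
```

Run:
```python
from cam import *
import cv2
r.move_straight([*CD,.33],speed=.12)
r.move_straight([*BR,.30],speed=.2); st("over pot")
p,d=optics.get_image("side"); cv2.imwrite("pics/side3.png",cv2.resize(p[150:330,220:400,::-1],None,fx=3,fy=3))
```

```text
over pot 21.56 [0.5154 0.2547 0.3001] [-0.71 -0.06 -0.97] [0.011 0.014 0.004] 0.0206
```

View pics/side3.png

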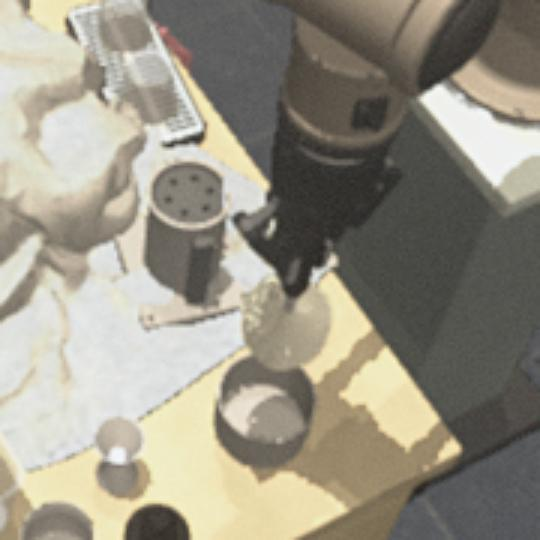

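The side view shows the brush hanging upright at zoom (285,325) above the empty pot at (265,400), and the platform back at the top of the tube. I'll put the brush down and go to glass 1.

Run:
```python
from cam import *
import cv2
print(r.move_straight([*BR,.18],speed=.12,max_force=8))
print(r.move_straight([*BR,.159],speed=.03,max_force=4)); st("down")
command_gripper(.05); st("rel")
r.move_straight([*BR,.26],speed=.15)
command_gripper(.085)
r.reach([.433,-.1135,.20],quat(np.radians(95))); st("over g1")
for n in("side","top"):
    p,d=optics.get_image(n); cv2.imwrite(f"pics/{n}4.png",p[...,::-1])
    print(n,proj(n,[.433,-.1135,.175]),proj(n,[.433,-.1135,.081]))
a=cv2.resize(cv2.imread("pics/side4.png")[110:330,220:350],None,fx=2.7,fy=2.7)
b=cv2.resize(cv2.imread("pics/top4.png")[130:260,120:340],None,fx=2,fy=2)
h=max(a.shape[0],b.shape[0]); o=np.zeros((h,a.shape[1]+b.shape[1],3),np.uint8); o[:a.shape[0],:a.shape[1]]=a; o[:b.shape[0],a.shape[1]:]=b
cv2.imwrite("pics/c4.png",o)
```

```text
False
True
down 23.37 [0.5151 0.2554 0.1609] [ 0.01 -0.65  4.87] [-0.014 -0.102  0.022] 0.0205
rel 23.76 [0.5144 0.2552 0.16  ] [-0.67  0.31  0.66] [-0.033 -0.011 -0.026] 0.0501
over g1 27.08 [ 0.4332 -0.1133  0.2001] [0.42 0.88 0.16] [ 0.017 -0.024 -0.04 ] 0.0854
side [270.65787378 150.98496269] [269.14666376 171.66317267]
top [279.82299555 229.66365298] [277.86982473 230.02677421]
```

View pics/c4.png

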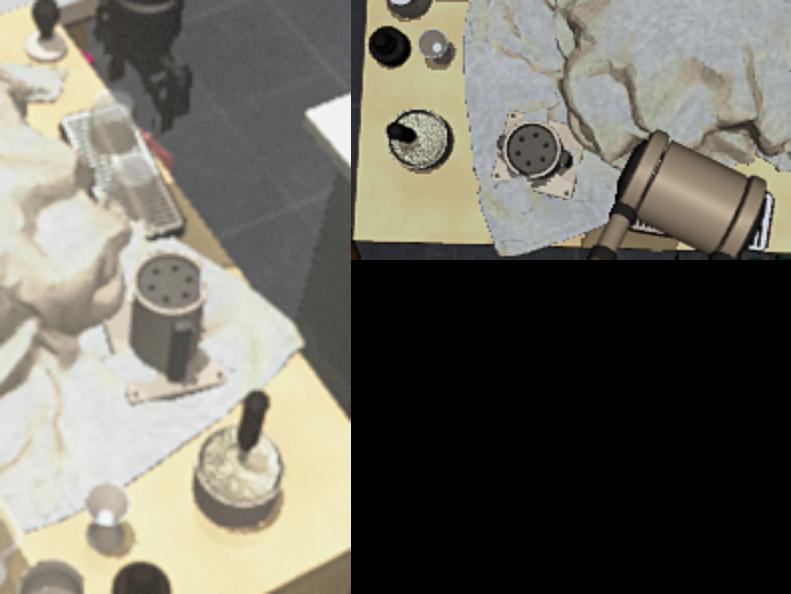

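The brush stands upright in its pot again, and the gripper is over glass 1 with its tip at about (281,157). I'll descend and grip.

Run:
```python
from cam import *
import cv2
g=[.433,-.1135]
print(r.move_straight([*g,.065],speed=.1,max_force=6)); st("dn")
command_gripper(.055,30); st("grip")
r.move_straight([*g,.085],speed=.05); st("lift")
r.move_straight([*g,.26],speed=.15); st("up")
p,d=optics.get_image("side"); cv2.imwrite("pics/side5.png",cv2.resize(p[80:260,200:380,::-1],None,fx=3.3,fy=3.3)); print(proj("side",[*g,.26-.046]))
```

```text
False
dn 28.68 [ 0.4333 -0.1136  0.0654] [-0.25 -1.04 -0.77] [ 0.012 -0.011 -0.029] 0.0849
grip 29.02 [ 0.4333 -0.1137  0.0656] [-0.49  0.17  5.77] [-0.066  0.198  0.003] 0.0612
lift 29.57 [ 0.433  -0.1135  0.0852] [-0.36  0.2  -1.33] [-0.005  0.073 -0.018] 0.0614
up 30.89 [ 0.4326 -0.1133  0.2592] [ 0.39 -0.52 -2.32] [0.018 0.033 0.015] 0.0603
[271.33603096 141.70559283]
```

View pics/side5.png

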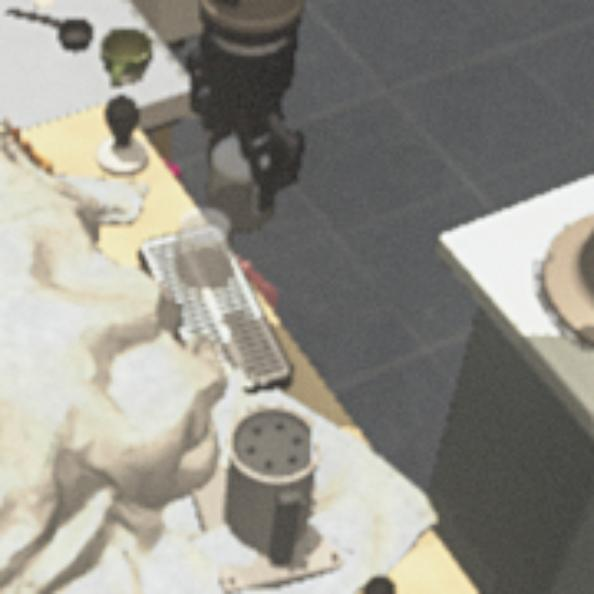

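```bash
cat >> cam.py <<'E'
def chk(tag,z_bot,c=CD):
    import cv2
    p,d=optics.get_image("side"); np.savez(f"pics/{tag}.npz",p=p,d=d)
    X=cloud("side",d)
    z=p[150:250,230:340,::-1]; cv2.imwrite(f"pics/{tag}.png",cv2.resize(z,None,fx=6,fy=6,interpolation=cv2.INTER_CUBIC))
    print("pred bottom c",proj("side",[*c,z_bot]),"top c",proj("side",[*c,z_bot+.063]))
E
python3 - <<'E'
from cam import *
r.move_straight([*CD,.26],speed=.15)
r.move_straight([*CD,.21],speed=.1); s=st("over"); chk("g1over",s["eef_pos"][2]-.0474)
E
```

```text
over 33.1 [0.4993 0.0789 0.2104] [ 0.78  0.35 -2.43] [-0.009 -0.002 -0.031] 0.0613
pred bottom c [283.42518588 208.65123089] top c [285.19847167 194.41070723]
```

View pics/g1over.png

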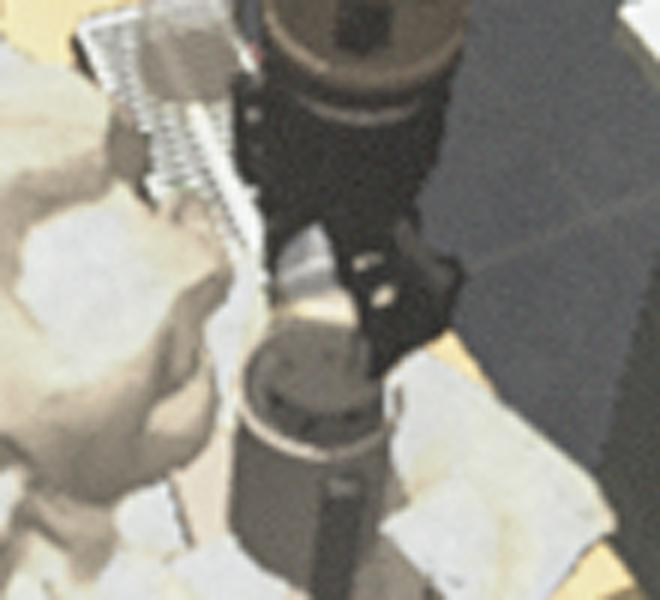

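Glass at about zoom x 268–375 and rim at 240–390: they're centred to within 1 px, and the bottom edge is where predicted. I'll lower it.

Run:
```python
from cam import *
print(r.move_straight([*CD,.184],speed=.04,max_force=3)); st("at rim")
print(r.move_straight([*CD,.168],speed=.04,max_force=3)); s=st("in"); chk("g1in",s["eef_pos"][2]-.0474)
```

```text
False
at rim 33.95 [0.4991 0.079  0.1841] [-0.46 -0.07 -0.7 ] [-0.03  -0.005  0.016] 0.0615
False
in 34.5 [0.4988 0.079  0.1678] [ 0.39  0.75 -0.72] [ 0.006 -0.011 -0.044] 0.0609
pred bottom c [282.30534941 217.6441737 ] top c [283.98136658 204.18477407]
```

View pics/g1in.png

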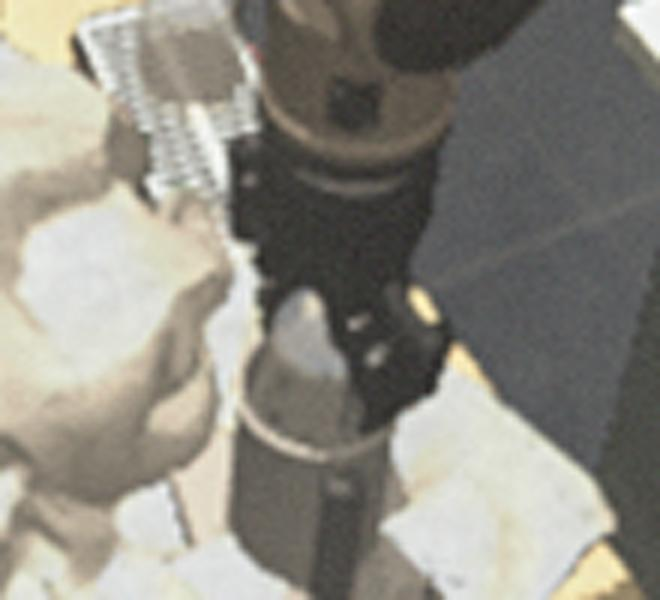

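Run:
```python
from cam import *
print(r.move_straight([*CD,.166],speed=.02,max_force=3)); st("in2")
command_gripper(.072); r.hold(.4); st("rel"); 
r.move_straight([*CD,.26],speed=.12); chk("g1rel",.094); st("up")
```

```text
False
in2 34.8 [0.4991 0.079  0.166 ] [-0.63  0.21 -0.87] [ 0.031 -0.046 -0.003] 0.0611
rel 35.47 [0.499 0.079 0.166] [-1.16  0.27 -0.77] [0.026 0.01  0.004] 0.0721
pred bottom c [281.64299739 222.96324841] top c [283.26282672 209.95507006]
up 36.45 [0.4985 0.079  0.2591] [ 0.5  -0.56  0.51] [-0.052 -0.021  0.008] 0.0719
```

View pics/g1rel.png

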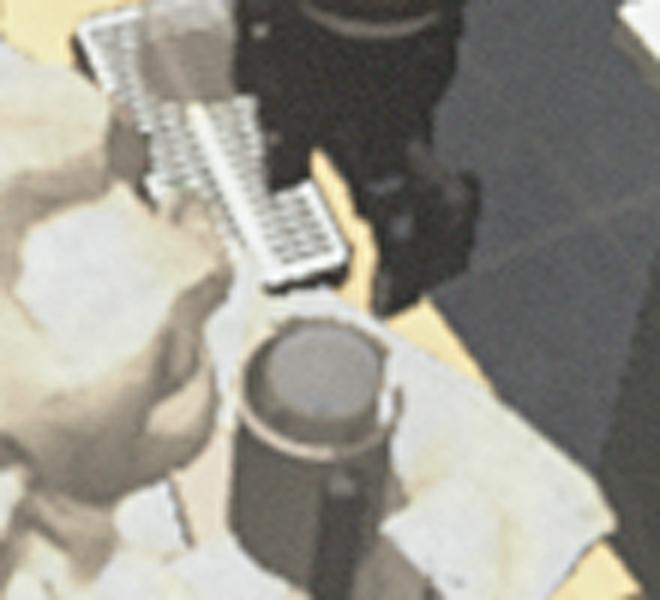

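Glass 1 stands upright and sunk in the tube, with its top at about zoom (325,370). Next is glass 2.

Run:
```python
from cam import *
g=[.4058,-.2143]; q=quat(np.radians(95))
command_gripper(.085)
r.reach([*g,.20],q); st("over")
print(r.move_straight([*g,.065],speed=.1,max_force=6)); st("dn")
command_gripper(.055,30); st("grip")
r.move_straight([*g,.085],speed=.05); st("lift")
r.move_straight([*g,.29],speed=.2)
r.move_straight([*CD,.29],speed=.2)
r.move_straight([*CD,.235],speed=.1); s=st("over disp"); chk("g2over",s["eef_pos"][2]-.0474)
```

```text
over 37.93 [ 0.4063 -0.2138  0.2003] [-0.04  0.41 -0.34] [ 0.005 -0.016 -0.064] 0.0849
False
dn 39.43 [ 0.4061 -0.2145  0.0655] [-0.39 -0.1  -0.46] [ 0.026 -0.06   0.057] 0.0847
grip 39.77 [ 0.4061 -0.2146  0.0657] [-1.65  0.11  5.51] [-0.029  0.13  -0.042] 0.061
lift 40.33 [ 0.4058 -0.2143  0.0852] [ 0.6  -0.62 -0.76] [0.002 0.028 0.018] 0.061
over disp 43.89 [0.4993 0.0788 0.2355] [ 0.4  -0.38 -0.06] [ 0.018  0.024 -0.028] 0.0608
pred bottom c [284.11366964 203.122303  ] top c [285.94817791 188.39012694]
```

View pics/g2over.png

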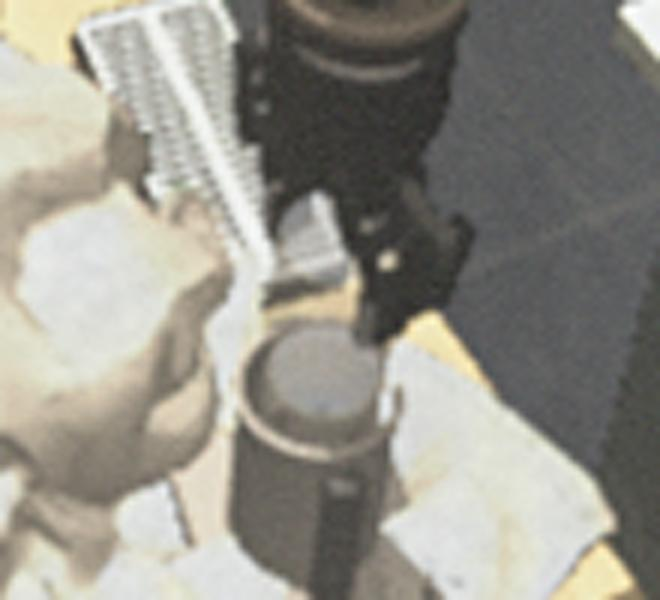

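Run:
```python
from cam import *
print(r.move_straight([*CD,.200],speed=.05,max_force=3.5)); st("touch")
print(r.move_straight([*CD,.184],speed=.04,max_force=3.5)); st("rim")
print(r.move_straight([*CD,.166],speed=.04,max_force=3.5)); s=st("in"); chk("g2in",s["eef_pos"][2]-.0474)
```

```text
False
touch 44.79 [0.4992 0.079  0.2002] [-0.05  0.56 -0.58] [-0.048 -0.05  -0.029] 0.0614
False
rim 45.34 [0.4989 0.079  0.1838] [-0.04  0.14 -1.27] [-0.061  0.014  0.02 ] 0.0612
False
in 45.94 [0.4989 0.079  0.1659] [-0.49 -0.24 -1.25] [-0.     0.082  0.006] 0.0613
pred bottom c [282.25620586 218.03882517] top c [283.92801988 204.6131793 ]
```

View pics/g2in.png

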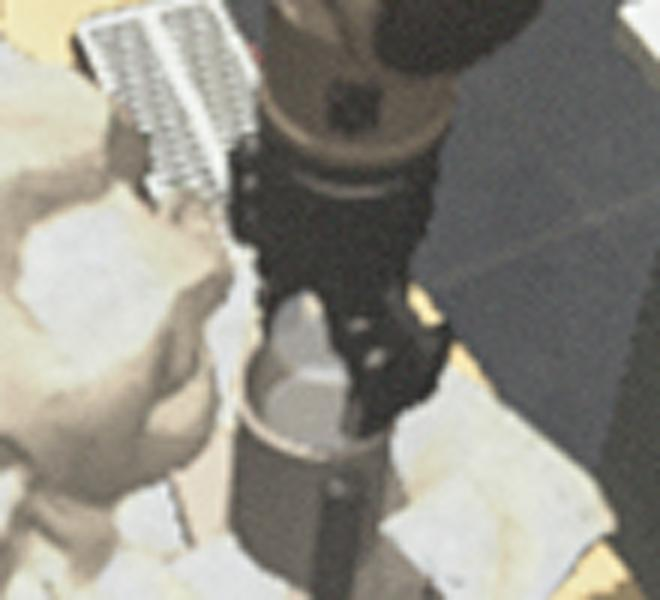

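Glass 2 has entered the mouth at zoom x 260–370 and there's no side load, so I'll release it and back off.

Run:
```python
from cam import *
import cv2
command_gripper(.072); r.hold(.5); st("rel")
r.move_straight([*CD,.28],speed=.12)
r.reach([.40,-.10,.30],quat(np.radians(95))); st("away")
for n in("side","top"):
    p,d=optics.get_image(n); cv2.imwrite(f"pics/{n}9.png",p[...,::-1]); np.savez(f"pics/{n}9.npz",p=p,d=d)
    X=cloud(n,d); m=(np.hypot(X[...,0]-.5,X[...,1]-.079)<.03)&(X[...,2]>.12); print(n,"g2 top",np.nanmedian(X[m],0))
    for nm,c in(("brush",(.5153,.2555)),):
        k=(np.hypot(X[...,0]-c[0],X[...,1]-c[1])<.04)&(X[...,2]>.175)&(X[...,2]<.21); print(nm,X[k].mean(0),k.sum())
a=cv2.resize(cv2.imread("pics/side9.png")[130:350,225:345],None,fx=2.7,fy=2.7)
b=cv2.resize(cv2.imread("pics/top9.png")[130:260,120:340],None,fx=2,fy=2)
o=np.zeros((a.shape[0],a.shape[1]+b.shape[1],3),np.uint8); o[:,:a.shape[1]]=a; o[:b.shape[0],a.shape[1]:]=b
cv2.imwrite("pics/c9.png",o)
```

```text
rel 46.76 [0.499 0.079 0.166] [-0.75 -0.63 -0.12] [-0.016 -0.014 -0.006] 0.0719
away 48.69 [ 0.4004 -0.0996  0.2998] [0.   0.6  0.48] [-0.012 -0.014 -0.051] 0.0717
side g2 top [0.50667053 0.08877011 0.16836841]
brush [0.51810467 0.25878532 0.18777354] 84
top g2 top [0.49647938 0.0763248  0.17098874]
brush [0.51338185 0.25240314 0.18965362] 69
```

View pics/c9.png

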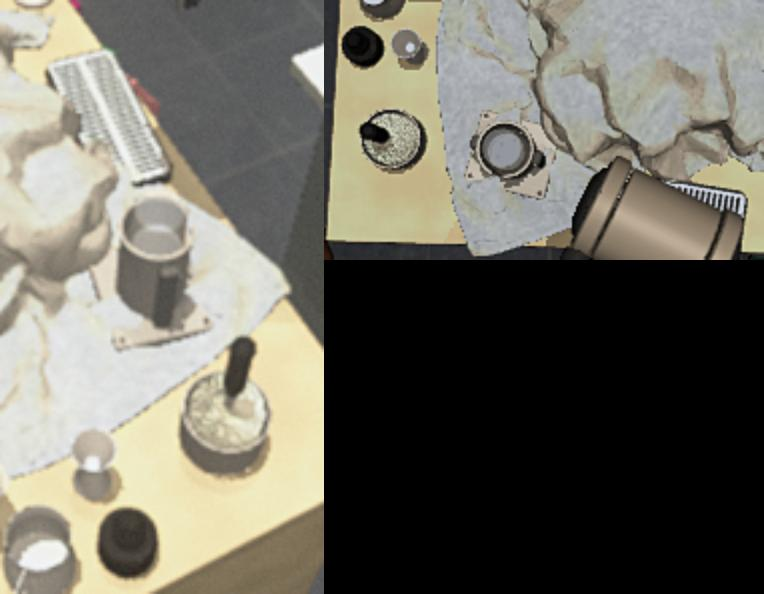

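Run:
```python
from cam import *
r.hold(.5); r.finish_job(); st("end")
```

```text
the job is handed in; nothing more can be done
the job is handed in; nothing more can be done
```

I finished the job and handed it in at about 49 s of the 72 s allowed; there was no verdict to read.

- **Strokes:** I did three strokes with the brush. Each ended on the stop at about 91–92 mm of sinking, with the wrist reading 10.4–11.2 N. That is roughly 9–12 N on the rubber once I allow for spring, drag and brush weight. After each stroke I raised the brush until its foot was level with the rim.
- **Stroke 1 differed slightly:** I paused partway down to centre the brush by side force. On every stroke I pressed the last millimetre or so in small steps.
- **Brush:** it is back in its pot and upright. Its top shows at 188–190 mm in both cameras, within 1 mm of its position before I moved it.
- **Glasses:** both are in the dispenser, mouth down and stacked. The upper one's top measures about 171 mm against 170 mm expected, and it looks level. They were let go while on the platform, but above where it finally settled, because the fingers have to stay above the rim. By calculation glass 1 then sank about 25 mm more and glass 2 about 11 mm.
- **Bystanders:** the jigger and flask look unmoved in the last pictures. The tamper looked unmoved in a mid-job picture, and I did not check it again at the end.
- **Camera disagreement:** the two cameras differed by about 3–4 mm. My first side-view correction of the dispenser was 2–3 mm off, and the brush's side force in the bore gave the centre I used, (0.499, 0.079). The last side-view fix on the upper glass's top, (0.507, 0.089), also disagreed. I put that down to wall points in the sample, because the top view gave (0.496, 0.076).

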